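# Flip the hot-work marker on the cooling rack

## Task

The T-joint test piece on the cooling rack has just been welded and is still hot: with your fingertips, gently push the marker paddle of its bay up and right over its hinge, without flicking it, until it lies fully flat on the sloping board with its triangle face up. Only push, never pinch, and leave the other two paddles, all the test pieces and the things on the bench as they are.

Things in the scene. Friction and masses are not known exactly. Their poses are not given: they have to be found in the camera images.
- hinge_right (a point): Centre of the hinge pin of the right (-y) paddle, fixed to the rack, 95 mm above the bench, at the top edge of a board that slopes down 40 degrees away from the robot. Its y axis runs along the pin (towards the left paddle), x points level across to this paddle's bay, z is up. The middle of its bay is 140 mm along x. Neighbouring pins are 125 mm apart.
- paddle_right (a joint): Angle of the right marker paddle about its pin: 0 = sticking up towards the robot, 40 degrees above level, plain face up; 0.87 = upright; 2.44 = level on the far side; 3.14 = lying flat down the sloping board, triangle face up. Hard stops at 0 and 3.14. The hinge is stiff (0.06 N m, paddle 90 g): it stays wherever it is left, so it must be pushed all the way; 1 to 4 N.
- lip_right (a point): Mid free edge of the right paddle's finger lip. 3 mm sheet: a flat plate 60 mm wide from the pin to 52 mm out, then a lip 40 wide, 18 long, bent 30 degrees up from the plate: at angle 0 its edge is 46 mm from the pin towards the robot and 50 above it. The face below at 0 bears a triangle of rod 1.5 mm proud. In front and below is free air. The pushing fingertip should follow the arc.
- hinge_middle (a point): Centre of the hinge pin of the middle paddle, fixed to the rack, 95 mm above the bench, at the top edge of a board that slopes down 40 degrees away from the robot. Its y axis runs along the pin (towards the left paddle), x points level across to this paddle's bay, z is up. The middle of its bay is 140 mm along x. Neighbouring pins are 125 mm apart.
- paddle_middle (a joint): Angle of the middle marker paddle about its pin: 0 = sticking up towards the robot, 40 degrees above level, plain face up; 0.87 = upright; 2.44 = level on the far side; 3.14 = lying flat down the sloping board, triangle face up. Hard stops at 0 and 3.14. The hinge is stiff (0.06 N m, paddle 90 g): it stays wherever it is left, so it must be pushed all the way; 1 to 4 N.
- lip_middle (a point): Mid free edge of the middle paddle's finger lip. 3 mm sheet: a flat plate 60 mm wide from the pin to 52 mm out, then a lip 40 wide, 18 long, bent 30 degrees up from the plate: at angle 0 its edge is 46 mm from the pin towards the robot and 50 above it. The face below at 0 bears a triangle of rod 1.5 mm proud. In front and below is free air. The pushing fingertip should follow the arc.
- hinge_left (a point): Centre of the hinge pin of the left (+y) paddle, fixed to the rack, 95 mm above the bench, at the top edge of a board that slopes down 40 degrees away from the robot. Its y axis runs along the pin (towards the left paddle), x points level across to this paddle's bay, z is up. The middle of its bay is 140 mm along x. Neighbouring pins are 125 mm apart.
- paddle_left (a joint): Angle of the left marker paddle about its pin: 0 = sticking up towards the robot, 40 degrees above level, plain face up; 0.87 = upright; 2.44 = level on the far side; 3.14 = lying flat down the sloping board, triangle face up. Hard stops at 0 and 3.14. The hinge is stiff (0.06 N m, paddle 90 g): it stays wherever it is left, so it must be pushed all the way; 1 to 4 N.
- lip_left (a point): Mid free edge of the left paddle's finger lip. 3 mm sheet: a flat plate 60 mm wide from the pin to 52 mm out, then a lip 40 wide, 18 long, bent 30 degrees up from the plate: at angle 0 its edge is 46 mm from the pin towards the robot and 50 above it. The face below at 0 bears a triangle of rod 1.5 mm proud. In front and below is free air. The pushing fingertip should follow the arc.
- tee_mid (a point): The T-joint test piece: steel base 80 x 60 x 6 mm with one 6 mm plate 50 mm high standing along its middle, 56 mm tall overall. The point is on its centre line, 28 mm above its underside. It stands loose on the grate (24 mm above the bench) of one of the three bays, any of them, about 0.4 kg.
- butt: The butt-joint test piece: flat steel 80 x 60 x 8 mm with a weld bead along its middle, loose in another bay, 0.30 kg. Origin at the centre of its underside.
- tube: The tube-on-plate test piece: a 70 x 70 x 6 mm plate with a 48 mm tube standing on it, 51 mm tall, loose in the remaining bay, 0.38 kg. Origin at the centre of its underside.
- clamp: A steel locking C-clamp lying on the bench to the left of the rack, about 260 x 100 x 20 mm. Origin on the bench near its middle.
- tin: A closed round steel tin of nozzle dip, 84 mm across, 62 mm tall, on the bench to the right of the rack. Origin at the centre of its underside.
Mind the look-alikes: they are no part of the job. Leave any purple or turquoise look-alike of the part that bears tee_mid alone.

How it is judged:
On the way:
1. the paddle of the T-joint's bay is being pushed over by the fingers (((y of tee_mid in the frame of hinge_right between -0.045 and 0.045 m and value of joint paddle_right between 1.2 and 2.9 rad and contact force between the fingers and paddle_right above 0.2 N) or (y of tee_mid in the frame of hinge_middle between -0.045 and 0.045 m and value of joint paddle_middle between 1.2 and 2.9 rad and contact force between the fingers and paddle_middle above 0.2 N) or (y of tee_mid in the frame of hinge_left between -0.045 and 0.045 m and value of joint paddle_left between 1.2 and 2.9 rad and contact force between the fingers and paddle_left above 0.2 N))).
At the end, for the whole second after the job is handed in: The paddle of the bay that holds the T-joint lies turned over on the sloping board, within 0.12 rad of its stop, and at rest; the lips of the other two paddles, the clamp and the tin are within 15 mm and the test pieces within 10 mm of where they began (((y of tee_mid in the frame of hinge_right between -0.045 and 0.045 m and value of joint paddle_right above 3.02 rad and distance of each of lip_middle, lip_left from where it was at the start of the episode below 0.015 m) or (y of tee_mid in the frame of hinge_middle between -0.045 and 0.045 m and value of joint paddle_middle above 3.02 rad and distance of each of lip_right, lip_left from where it was at the start of the episode below 0.015 m) or (y of tee_mid in the frame of hinge_left between -0.045 and 0.045 m and value of joint paddle_left above 3.02 rad and distance of each of lip_right, lip_middle from where it was at the start of the episode below 0.015 m)) and distance of each of tee_mid, butt, tube from where it was at the start of the episode below 0.01 m and distance of each of clamp, tin from where it was at the start of the episode below 0.015 m and velocity of joint paddle_right between -0.1 and 0.1 rad/s and velocity of joint paddle_middle between -0.1 and 0.1 rad/s and velocity of joint paddle_left between -0.1 and 0.1 rad/s); the robot touches nothing.
It fails at once if a paddle of another bay is turned (its lip moved more than 15 mm) ((not (y of tee_mid in the frame of hinge_right between -0.045 and 0.045 m) and distance of lip_right from where it was at the start of the episode above 0.015 m) or (not (y of tee_mid in the frame of hinge_middle between -0.045 and 0.045 m) and distance of lip_middle from where it was at the start of the episode above 0.015 m) or (not (y of tee_mid in the frame of hinge_left between -0.045 and 0.045 m) and distance of lip_left from where it was at the start of the episode above 0.015 m)).
It fails at once if a test piece is shifted or lifted (more than 10 mm) (distance of any of tee_mid, butt, tube from where it was at the start of the episode above 0.01 m).
It fails at once if the clamp or the tin is shifted or lifted (more than 15 mm) (distance of any of clamp, tin from where it was at the start of the episode above 0.015 m).
It fails at once if a paddle is pinched or forced (more than 30 N from the fingers) (contact force between the fingers and paddle_right above 30 N or contact force between the fingers and paddle_middle above 30 N or contact force between the fingers and paddle_left above 30 N).
It fails at once if a paddle is flicked or slammed (faster than 8 rad/s) (velocity of joint any of paddle_right, paddle_middle, paddle_left above 8 rad/s).
It also fails if it takes over 38 s, if anything falls off the work surface, if the arm or the gripper's body presses on something with over 40 N, if the wrist force passes 120 N, or if a joint passes its speed limit or range.

## Robot

A 6-joint arm with a two-finger parallel gripper is mounted at the origin on the work surface. World frame = base frame: x ahead of the robot, y to its left, z up, the work surface at z = 0. Lengths are in m, angles in rad, forces in N, time in s.
With the tool pointing down it reaches from about 0.425 to 1.125 m from the base axis. Payload 14.9 kg.
Tool frame: the origin (TCP) lies at the very end of the fingers, on their centre line; the grasp point (between the pads) lies 19 mm behind it (robot.tcp_to_grasp is the distance from the TCP to the grasp point, in m); x points along the fingers, z is the direction in which the jaws open and shut, and the axes are right-handed (so a half turn about x gives the same grasp; the last joint's range is limited). The gripper opens to 91 mm and grips with 3 to 60 N. Pads are 32 mm wide; open, the fingers measure 118 mm over their backs; the gripper's body (76 mm by 178 mm) begins 60 mm behind the grasp point.
Start: joints at [-1.213, 0.379, 1.734, -0, 1.028, -0.033], TCP at [0.267, -0.647, 0.214] pointing down, gripper open.
Joint ranges: [-2.77, 2.77], [-0.74, 2.19], [0, 2.66], [-1.06, 4.2], [0.31, 2.87], [-3.08, 3.08]. Speed limits (rad/s): [1.89, 1.89, 2.39, 3.14, 3.14, 3.14].

## Interface

Orientations are given as a rotation vector (axis times angle).
In Python, from station import robot, viewer gives the robot as it stands.
- The arm moves only by the tool step_arm, never from a script. Its argument "moves" is a list of rows, each a list of 7 numbers: the turn, a rotation vector about the tool's x, y, z in degrees, then the shift along the tool's x, y, z in mm, then the closure, from -1 (fully open) to 1 (shut), so that 0 is half open. A call has 1 to 20 rows; each row shifts and turns the commanded pose from where the row before left it, along the tool's axes as they then stand; what a row does not reach is not made up. A row lasts 1/8 s, in which the tool goes at most 62.5 mm and 10.7 degrees, less where a joint would pass 70% of its speed; a pose out of reach is approached as far as the arm can. A call is refused whole if a number of a shift passes 62.5 or a number of a turn 10.7, either way. A call with a gripper value outside its range is refused whole. The fingers move at their own pace and stop on an object; "force" is the grip in N (left out, the last holds). Time passes only in rows, so rows that do not move let the fingers close. It gives the time, the measured TCP pose, the force and the opening at its end, in the units of the state.
- robot.read_state(): the state, without advancing time (a new reading comes with each control period).
- viewer.read_camera(name): name is "scene" or "top" or "wrist"; returns a dict with "color" (420x560x3 uint8, blue, green, red), "fx", "fy", "cx", "cy" (pixels), "distortion" ([k1, k2, p1, p2, k3] as OpenCV has them; the pictures are not rectified), "origin" and "attitude" of the camera in the world. Camera axes: x right, y down, z forward; pixel columns grow to the right and rows downward; lengths in m; the calibration is good to about 2 mm. A picture is of the moment at which its call begins. There is no depth.
- robot.close_job(): hands the job in, once; it reports no verdict.
The state is a dict: "t": time; "joint_pos": joint angles; "joint_vel": joint speeds; "joint_torque": joint torques, N m; "eef_pos": TCP position; "orientation": TCP orientation; "contact_force": force on the tool from outside, world axes, zero at the start; "torque": the same for the moment, N m; "grip_width": finger opening in m.
Only numpy, scipy, OpenCV 4.12 (cv2) and the standard library are available. Lean on these libraries where they do the work, as an engineer would, in place of code of your own. Each camera call takes 0.05 s, during which the arm holds its last target.

## Working session

There is one attempt and no reset: what is moved stays moved. The work goes in short steps, Python scripts to look and compute and a tool call to move; the robot and the scene stay as the last step left them, time stands still between calls to the robot, and variables do not carry over. Pictures are saved under pics/ and viewed, and the job is handed in when it is done.

Besides the shell and the picture viewer there is one more tool, called after "Call:" as name(argument=value, ...) on one line, values as JSON. step_arm: Moves the arm, as the interface text tells. Its arguments: {"type":"object","properties":{"moves":{"type":"array","items":{"type":"array","items":{"type":"number"}}},"force":{"type":"number"}},"required":["moves"]}

```bash
mkdir -p pics; ls; python3 - <<'E'
from station import robot, viewer
import cv2
for n in ["scene","top","wrist"]:
    d=viewer.read_camera(n); cv2.imwrite(f"pics/{n}0.png",d["color"])
    print(n,d["fx"],d["cx"],d["cy"],d["distortion"],d["origin"],d["attitude"])
print(robot.read_state())
E
```

```text
pics
scene 417.26606131387183 283.74123634866567 214.191453129463 [-0.05480707  0.          0.          0.          0.        ] [ 1.34346953 -0.4096557   0.91227684] [-2.06197991 -1.18279184  0.52893746]
top 410.2523508884503 281.2239002958507 208.58978826097245 [0.03664836 0.         0.         0.         0.        ] [0.50668261 0.01799577 1.40049273] [-2.16699523  2.22167734 -0.06127368]
wrist 305.77639281439104 280.84975014052617 211.62992633709533 [0.01957388 0.         0.         0.         0.        ] [ 0.33061183 -0.61998493  0.38447064] [ 2.42937384 -1.62780038 -0.2075601 ]
{'t': 0.15, 'joint_pos': array([-1.21328184e+00,  3.79289965e-01,  1.73461649e+00, -3.79922735e-06,
        1.02844514e+00, -3.33129617e-02]), 'joint_vel': array([-8.74793559e-04, -1.60357383e-03, -1.01541351e-03,  2.07117587e-04,
        6.63085900e-05,  2.00970315e-03]), 'joint_torque': array([-2.20964823e-03, -7.64111495e+01, -4.34653974e+01,  6.50087558e-02,
        4.09872690e-02, -8.60288515e-05]), 'eef_pos': array([ 0.26655863, -0.64696912,  0.21345255]), 'orientation': array([ 0.91711568,  1.36975419, -0.91639004]), 'contact_force': array([0.50451287, 0.31039645, 0.59289904]), 'torque': array([ 0.01580262, -0.03590487, -0.00939678]), 'grip_width': 0.09118274615318071}
```

View pics/scene0.png

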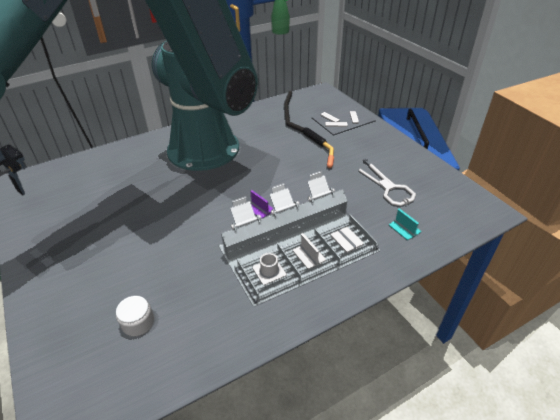

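View pics/top0.png

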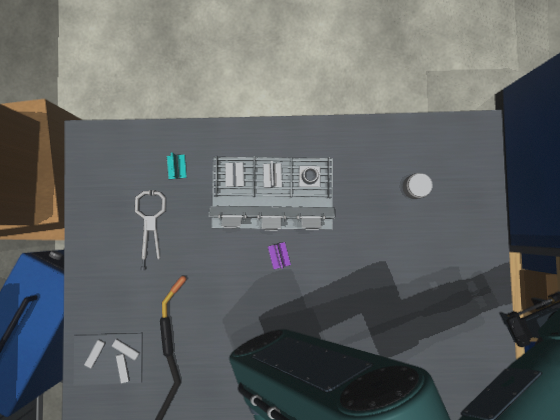

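View pics/wrist0.png

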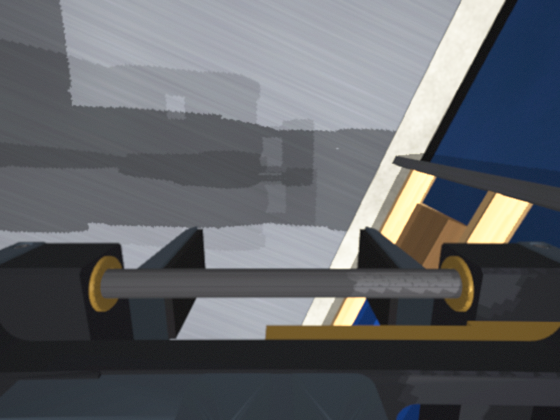

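The T-joint seems to be in the middle bay; I'll zoom in to confirm and locate things.

```bash
python3 - <<'E'
import cv2
a=cv2.imread("pics/scene0.png")[165:305,205:395]; cv2.imwrite("pics/sz.png",cv2.resize(a,None,fx=4.2,fy=4.2,interpolation=cv2.INTER_CUBIC))
a=cv2.imread("pics/top0.png")[145:275,200:345]; cv2.imwrite("pics/tz.png",cv2.resize(a,None,fx=4.5,fy=4.5,interpolation=cv2.INTER_CUBIC))
E
```

```text
(no output)
```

View pics/sz.png

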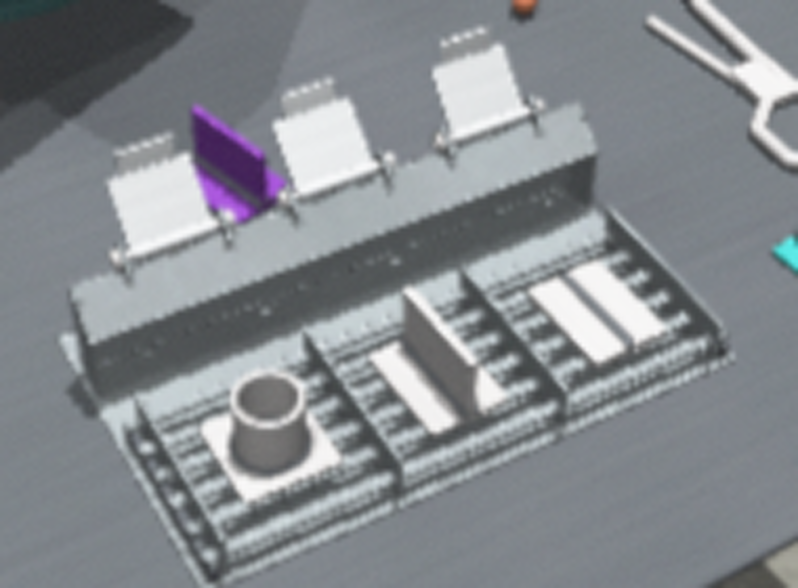

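View pics/tz.png

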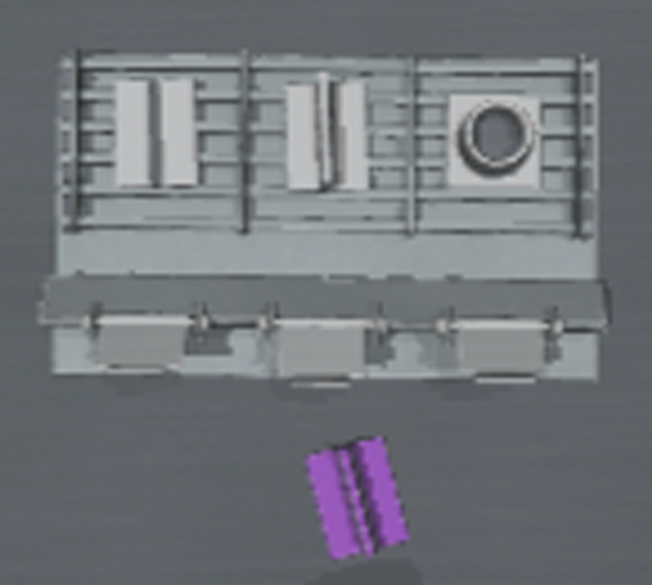

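```bash
cat > h.py <<'E'
import numpy as np, cv2
from scipy.spatial.transform import Rotation as R
from station import robot, viewer
def ray(d,uv):
    K=np.array([[d["fx"],0,d["cx"]],[0,d["fy"],d["cy"]],[0,0,1.]])
    p=cv2.undistortPoints(np.array([[uv]],float),K,np.array(d["distortion"],float))[0,0]
    return np.array(d["origin"]),R.from_rotvec(d["attitude"]).apply([p[0],p[1],1])
def onz(d,uv,z):
    o,v=ray(d,uv); return o+v*(z-o[2])/v[2]
def tri(d1,u1,d2,u2):
    o,v=ray(d1,u1);p,w=ray(d2,u2)
    s=np.linalg.lstsq(np.c_[v,-w],p-o,rcond=None)[0]
    a=o+s[0]*v;b=p+s[1]*w
    return (a+b)/2,np.linalg.norm(a-b)
def proj(d,P):
    K=np.array([[d["fx"],0,d["cx"]],[0,d["fy"],d["cy"]],[0,0,1.]])
    r=R.from_rotvec(d["attitude"]).inv()
    return cv2.projectPoints(np.array(P,float).reshape(-1,1,3),r.as_rotvec(),-r.apply(d["origin"]),K,np.array(d["distortion"],float))[0][:,0]
E
python3 - <<'E'
from h import *
np.set_printoptions(precision=4,suppress=True)
t=viewer.read_camera("top");s=viewer.read_camera("scene")
T=lambda x,y:(200+(x+.5)/4.5-.5,145+(y+.5)/4.5-.5)
S=lambda x,y:(205+(x+.5)/4.2-.5,165+(y+.5)/4.2-.5)
print("ears top@.095")
for n,p in dict(LL=(90,323),LR=(203,322),ML=(265,323),MR=(380,325),RL=(442,326),RR=(556,327)).items(): print(n,onz(t,T(*p),.095))
print("scene ears")
for n,p in dict(RR=(121,260),RL=(229,220),MR=(288,205),ML=(388,162),LR=(446,145),LL=(538,103)).items(): print(n,onz(s,S(*p),.095))
print("lips tri: L,M,R corners")
for a,b in [((107,370),(487,32)),((168,370),(444,45)),((292,384),(330,82)),((350,383),(284,98)),((476,381),(171,137)),((536,380),(117,156))]:
    print(tri(t,T(*a),s,S(*b)))
print("tee plate top", onz(t,T(325,130),.08))
print("purple",[onz(t,T(*p),.0)for p in[(307,458),(383,437),(408,540),(333,558)]])
E
```

```text
ears top@.095
LL [0.5578 0.2118 0.095 ]
LR [0.5565 0.132  0.095 ]
ML [0.5547 0.0882 0.095 ]
MR [0.5513 0.0069 0.095 ]
RL [ 0.5495 -0.0369  0.095 ]
RR [ 0.5468 -0.1175  0.095 ]
scene ears
RR [ 0.545 -0.118  0.095]
RL [ 0.5471 -0.0377  0.095 ]
MR [0.5544 0.0044 0.095 ]
ML [0.5511 0.0872 0.095 ]
LR [0.5565 0.1326 0.095 ]
LL [0.5511 0.2166 0.095 ]
lips tri: L,M,R corners
(array([0.5223, 0.1903, 0.1518]), np.float64(0.004920700890641061))
(array([0.5224, 0.1507, 0.1553]), np.float64(0.0004676681251829472))
(array([0.5101, 0.0663, 0.1478]), np.float64(0.0038070876066624406))
(array([0.5104, 0.0281, 0.1494]), np.float64(0.001340812115680934))
(array([ 0.5094, -0.0576,  0.1506]), np.float64(0.0023325069629221624))
(array([ 0.5092, -0.0978,  0.1513]), np.float64(0.0016319541046027348))
tee plate top [0.6931 0.0428 0.08  ]
purple [array([0.4554, 0.0638, 0.    ]), array([0.4698, 0.006 , 0.    ]), array([ 0.392 , -0.0109,  0.    ]), array([0.3799, 0.0459, 0.    ])]
```

```bash
python3 - <<'E'
from h import *
np.set_printoptions(precision=4,suppress=True)
s=robot.read_state();M=R.from_rotvec(s["orientation"]).as_matrix();print(s["t"],M)
yaw=-.033
for sg in(1,-1):
    z=sg*np.array([np.cos(yaw),np.sin(yaw),0]);x=np.array([0,0,-1.])
    G=np.c_[x,np.cross(z,x),z]
    print(G,np.degrees((R.from_matrix(M).inv()*R.from_matrix(G)).as_rotvec()))
print(M.T@(np.array([.473,.0497,.2])-s["eef_pos"]))
E
```

```text
0.25 [[-0.0002  0.9246  0.3809]
 [ 0.0005  0.3809 -0.9246]
 [-1.      0.     -0.0005]]
[[ 0.      0.033   0.9995]
 [ 0.      0.9995 -0.033 ]
 [-1.      0.      0.    ]] [-65.7189  -0.0269  -0.0179]
[[ 0.     -0.033  -0.9995]
 [ 0.     -0.9995  0.033 ]
 [-1.     -0.     -0.    ]] [114.2811  -0.0201   0.0302]
[ 0.0139  0.4563 -0.5656]
```

Call:
step_arm(moves=[[-9.4, 0, 0, 0, 0, 0, 1], [-9.4, 0, 0, 0, 0, 0, 1], [-9.4, 0, 0, 0, 0, 0, 1], [-9.4, 0, 0, 0, 0, 0, 1], [-9.4, 0, 0, 0, 0, 0, 1], [-9.4, 0, 0, 0, 0, 0, 1], [-9.3, 0, 0, 0, 0, 0, 1]], force=10)

```text
t: 1.12
eef_pos: [0.2666, -0.6472, 0.2138]
orientation: [0.022, 1.571, -0.022]
contact_force: [0.2, 0.1, -0.3]
grip_width: 0.0242
```

Call:
step_arm(moves=[[0, 0, 0, 0, 45, 40, 1], [0, 0, 0, 0, 45, 40, 1], [0, 0, 0, 0, 45, 40, 1], [0, 0, 0, 0, 45, 40, 1], [0, 0, 0, 0, 45, 40, 1], [0, 0, 0, 0, 50, 0, 1], [0, 0, 0, 0, 50, 0, 1], [0, 0, 0, 0, 50, 0, 1], [0, 0, 0, 0, 50, 0, 1], [0, 0, 0, 0, 50, 0, 1], [0, 0, 0, 0, 50, 0, 1], [0, 0, 0, 0, 50, 0, 1], [0, 0, 0, 0, 50, -5, 1], [0, 0, 0, 0, 50, -7, 1], [0, 0, 0, 0, 28, -5, 1], [0, 0, 0, 0, 0, 0, 1]])

```text
t: 3.12
eef_pos: [0.4726, 0.0507, 0.214]
orientation: [0.024, 1.571, -0.024]
contact_force: [1.0, 0.0, 0.0]
grip_width: 0.0003
```

```bash
python3 - <<'E'
from h import *
np.set_printoptions(precision=4,suppress=True)
s=robot.read_state();print(s["t"],s["eef_pos"],s["contact_force"],s["grip_width"],s["joint_pos"]);print(R.from_rotvec(s["orientation"]).as_matrix())
im=viewer.read_camera("scene")["color"][100:310,200:400]; cv2.imwrite("pics/s1.png",cv2.resize(im,None,fx=2.8,fy=2.8,interpolation=cv2.INTER_CUBIC))
cv2.imwrite("pics/w1.png",viewer.read_camera("wrist")["color"])
E
```

```text
3.125 [0.4726 0.0507 0.214 ] [1.0287 0.0364 0.0407] 0.0002611270607832685 [0.0578 0.0155 2.1785 0.0001 0.9475 0.0885]
[[ 0.0001  0.0308  0.9995]
 [ 0.0001  0.9995 -0.0308]
 [-1.      0.0001  0.0001]]
```

View pics/s1.png

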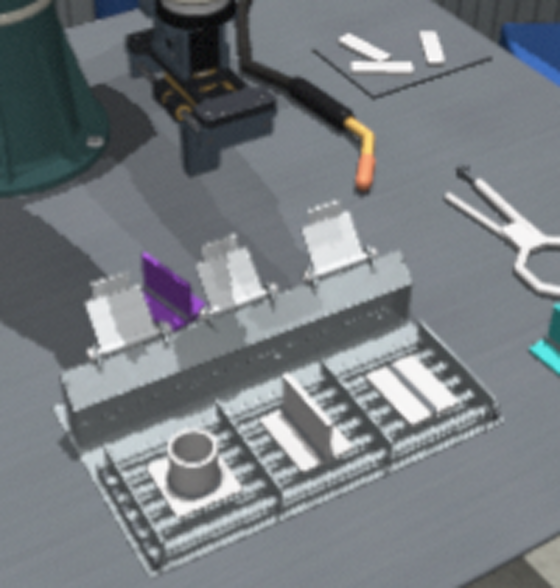

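View pics/w1.png

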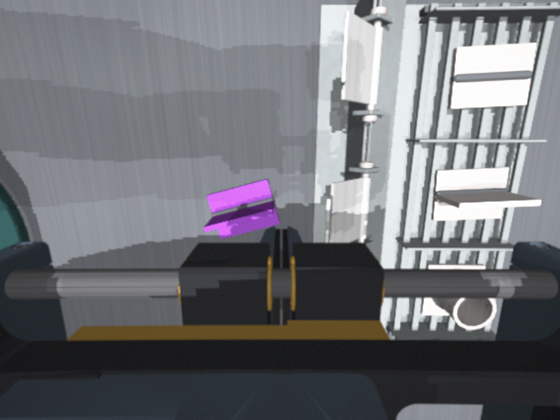

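Call:
step_arm(moves=[[0, 0, 0, 30, 0, 0, 1], [0, 0, 0, 30, 0, 0, 1], [0, 0, 0, 25, -1, 0, 1], [0, 0, 0, 4, 0, 0, 1], [0, 0, 0, 0, 0, 5, 1], [0, 0, 0, 0, 0, 5, 1], [0, 0, 0, 0, 0, 5, 1], [0, 0, 0, 0, 0, 4, 1], [0, 0, 0, 0, 0, 4, 1], [0, 0, 0, 0, 0, 4, 1]])

```text
t: 4.47
eef_pos: [0.4997, 0.0474, 0.1249]
orientation: [0.026, 1.572, -0.026]
contact_force: [-3.6, 0.0, 2.5]
grip_width: 0.0007
```

```bash
cat > look.py <<'E'
import sys
from h import *
np.set_printoptions(precision=4,suppress=True)
s=robot.read_state();e=s["eef_pos"]
d=e-[.553,.047,.095];print(s["t"],e,"u,v,w",d[0]*.9995-.033*d[1],d[0]*.033+d[1]*.9995,d[2],s["contact_force"])
im=viewer.read_camera("scene")["color"][130:300,210:390]; a=cv2.resize(im,None,fx=3,fy=3,interpolation=cv2.INTER_CUBIC)
cv2.imwrite(f"pics/{sys.argv[1]}.png",a)
E
python3 look.py a1
```

```text
4.475 [0.4997 0.0474 0.1249] u,v,w -0.05326302491858412 -0.0013678246036392166 0.029874176605495684 [-3.5637  0.0287  2.5012]
```

View pics/a1.png

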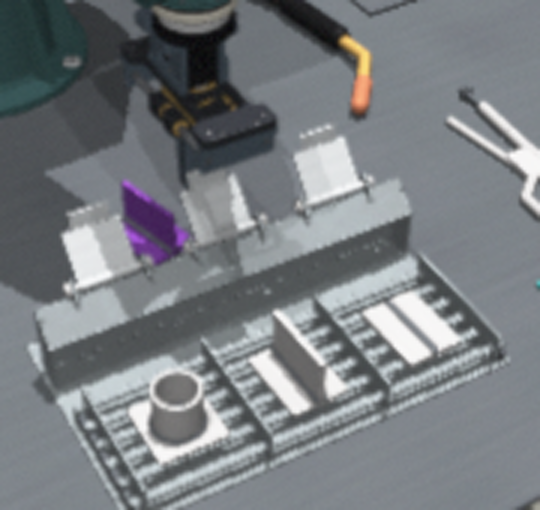

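Call:
step_arm(moves=[[0, 0, 0, -1, 0, 4, 1], [0, 0, 0, -1, 0, 4, 1], [0, 0, 0, -2, 0, 4, 1], [0, 0, 0, -2, 0, 4, 1], [0, 0, 0, -2, 0, 4, 1], [0, 0, 0, -2, 0, 4, 1], [0, 0, 0, -2, 0, 4, 1], [0, 0, 0, -2, 0, 4, 1], [0, 0, 0, -1, 0, 4, 1]])

```text
t: 5.65
eef_pos: [0.5362, 0.0462, 0.1401]
orientation: [0.026, 1.571, -0.026]
contact_force: [-0.9, -0.1, -0.4]
grip_width: 0.0004
```

```bash
python3 look.py a2
```

```text
5.65 [0.5362 0.0462 0.1401] u,v,w -0.01677423520958187 -0.001394579600062464 0.04506721540038541 [-0.9138 -0.1315 -0.3727]
```

View pics/a2.png

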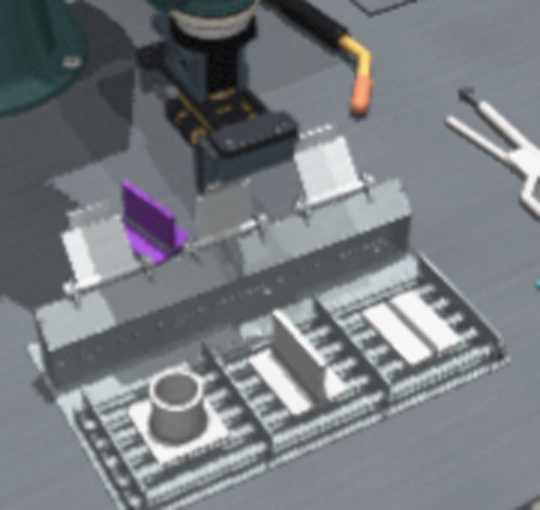

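Call:
step_arm(moves=[[0, 0, 0, 0, 0, 6, 1], [0, 0, 0, 0, 0, 6, 1], [0, 0, 0, 1.3, 0, 6, 1], [0, 0, 0, 1.8, 0, 6, 1], [0, 0, 0, 2.8, 0, 5.5, 1], [0, 0, 0, 3.4, 0, 5.4, 1], [0, 0, 0, 4.2, 0, 4.8, 1], [0, 0, 0, 4.7, 0, 4.3, 1]])

```text
t: 6.7
eef_pos: [0.5802, 0.0447, 0.1214]
orientation: [0.026, 1.571, -0.026]
contact_force: [0.1, 0.3, 1.3]
grip_width: 0.0005
```

```bash
python3 look.py a3
```

```text
6.7 [0.5802 0.0447 0.1214] u,v,w 0.0272836530636231 -0.0014030518291673509 0.026399276117953452 [0.1328 0.3038 1.3279]
```

View pics/a3.png

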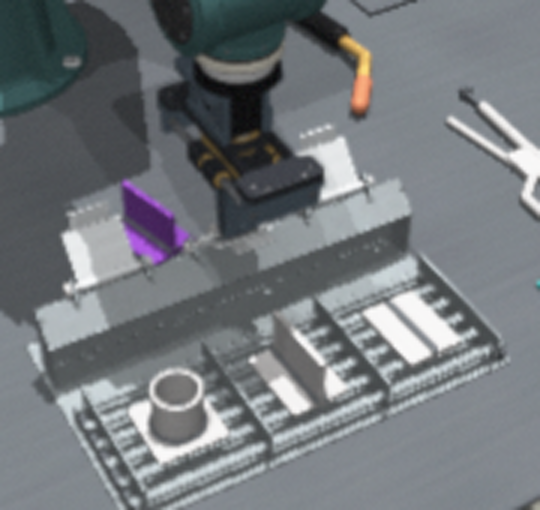

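Call:
step_arm(moves=[[0, 0, 0, 5.5, 0, 3.5, 1], [0, 0, 0, 5.8, 0, 3, 1], [0, 0, 0, 6.4, 0, 2, 1], [0, 0, 0, 6.4, 0, 1.5, 1], [0, 0, 0, 0, 0, 0, 1]])

```text
t: 7.38
eef_pos: [0.5897, 0.0444, 0.097]
orientation: [0.026, 1.571, -0.026]
contact_force: [-0.1, 0.2, 0.1]
grip_width: 0.0006
```

```bash
python3 look.py a4
```

```text
7.375 [0.5897 0.0444 0.097 ] u,v,w 0.036730971444029786 -0.001423397071042752 0.002004800668451781 [-0.0702  0.2026  0.1241]
```

View pics/a4.png

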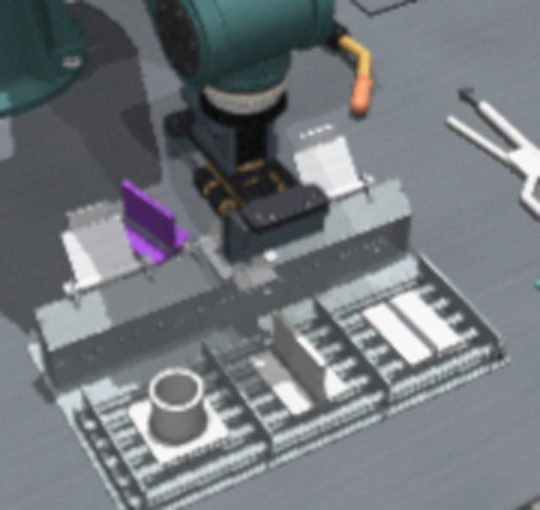

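Call:
step_arm(moves=[[0, 0, 0, 2, 0, 2.5, 1], [0, 0, 0, 2, 0, 2.3, 1], [0, 0, 0, 3, 0, 1.5, 1], [0, 0, 0, 3, 0, 1.5, 1], [0, 0, 0, 3.5, 0, 0.8, 1], [0, 0, 0, 3.5, 0, 0.5, 1], [0, 0, 0, 2.5, 0, 0, 1], [0, 0, 0, 0, 0, 0, 1]])

```text
t: 8.43
eef_pos: [0.5989, 0.0441, 0.0779]
orientation: [0.026, 1.571, -0.026]
contact_force: [-0.7, 0.3, 0.3]
grip_width: 0.0006
```

```bash
python3 look.py a5
```

```text
8.425 [0.5989 0.0441 0.0779] u,v,w 0.045925082661297315 -0.0014033041867780615 -0.01709894527931667 [-0.6921  0.2796  0.2501]
```

View pics/a5.png

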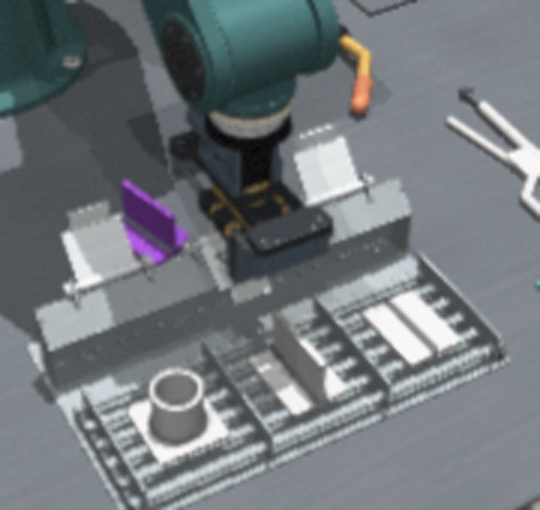

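Continuing down in small steps, watching the force for the stop.

Call:
step_arm(moves=[[0, 0, 0, 2, 0, 0, 1], [0, 0, 0, 2, 0, 0, 1], [0, 0, 0, 0, 0, 0, 1]])

```text
t: 8.85
eef_pos: [0.5989, 0.0441, 0.074]
orientation: [0.026, 1.571, -0.026]
contact_force: [1.2, -0.1, 0.7]
grip_width: 0.0003
```

Call:
step_arm(moves=[[0, 0, 0, 1, 0, 0, 1], [0, 0, 0, 1, 0, 0, 1], [0, 0, 0, 0, 0, 0, 1]])

```text
t: 9.22
eef_pos: [0.599, 0.0441, 0.0721]
orientation: [0.026, 1.571, -0.026]
contact_force: [0.6, 0.1, 0.9]
grip_width: 0.0004
```

Call:
step_arm(moves=[[0, 0, 0, 1, 0, 0, 1], [0, 0, 0, 0, 0, 0, 1]])

```text
t: 9.48
eef_pos: [0.599, 0.0441, 0.0711]
orientation: [0.026, 1.571, -0.026]
contact_force: [-0.3, -0.3, 0.8]
grip_width: 0.0006
```

Call:
step_arm(moves=[[0, 0, 0, 1, 0, 0, 1], [0, 0, 0, 0, 0, 0, 1]])

```text
t: 9.72
eef_pos: [0.5989, 0.0441, 0.07]
orientation: [0.026, 1.571, -0.026]
contact_force: [0.3, -0.2, 1.3]
grip_width: 0.0005
```

Call:
step_arm(moves=[[0, 0, 0, 1, 0, 0, 1], [0, 0, 0, 0, 0, 0, 1]])

```text
t: 9.98
eef_pos: [0.5989, 0.0441, 0.0691]
orientation: [0.026, 1.571, -0.026]
contact_force: [0.3, 0.1, 0.7]
grip_width: 0.0004
```

Call:
step_arm(moves=[[0, 0, 0, 1, 0, 0, 1], [0, 0, 0, 0, 0, 0, 1]])

```text
t: 10.22
eef_pos: [0.599, 0.0441, 0.0681]
orientation: [0.026, 1.571, -0.026]
contact_force: [0.3, 0.3, 0.9]
grip_width: 0.0003
```

```bash
python3 look.py a6
```

```text
10.225 [0.599  0.0441 0.0681] u,v,w 0.0460283907886318 -0.0014225199335412546 -0.026948538077835316 [0.3312 0.3445 0.9234]
```

View pics/a6.png

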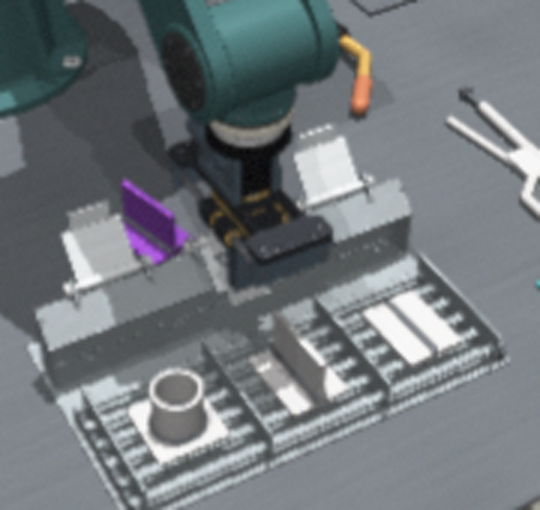

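Call:
step_arm(moves=[[0, 0, 0, 1, 0, 0, 1], [0, 0, 0, 0, 0, 0, 1]])

```text
t: 10.52
eef_pos: [0.5989, 0.0441, 0.0671]
orientation: [0.026, 1.571, -0.026]
contact_force: [0.7, -0.8, 0.7]
grip_width: 0.0001
```

Call:
step_arm(moves=[[0, 0, 0, 1, 0, 0, 1], [0, 0, 0, 0, 0, 0, 1]])

```text
t: 10.78
eef_pos: [0.5989, 0.0441, 0.0661]
orientation: [0.026, 1.571, -0.026]
contact_force: [-0.2, -0.3, 0.7]
grip_width: 0.0006
```

Call:
step_arm(moves=[[0, 0, 0, 1, 0, 0, 1], [0, 0, 0, 0, 0, 0, 1]])

```text
t: 11.02
eef_pos: [0.5989, 0.0441, 0.065]
orientation: [0.026, 1.571, -0.026]
contact_force: [0.3, 0.3, -0.2]
grip_width: 0.0002
```

Call:
step_arm(moves=[[0, 0, 0, 1, 0, 0, 1], [0, 0, 0, 0, 0, 0, 1]])

```text
t: 11.28
eef_pos: [0.5989, 0.0441, 0.0641]
orientation: [0.026, 1.571, -0.026]
contact_force: [0.8, -0.5, 1.0]
grip_width: 0.0001
```

```bash
python3 - <<'E'
from h import *
d=viewer.read_camera("scene");im=d["color"][190:265,255:355]; cv2.imwrite("pics/b1.png",cv2.resize(im,None,fx=7.5,fy=7.5,interpolation=cv2.INTER_CUBIC))
h=np.array([.553,.047,.095]);X=np.array([.9995,-.033,0]);Y=np.array([.033,.9995,0]);Z=np.array([0,0,1.])
for nm,ang in(("140",-40),("",-30)):
  a=np.radians(ang);P=[h+Y*s*.03+r*(X*np.cos(a)+Z*np.sin(a)) for r in(0,.052) for s in(1,-1)]
  print(ang,((proj(d,P)-[255,190])*7.5).round())
E
```

```text
-40 [[297. 112.]
 [162. 161.]
 [345. 234.]
 [211. 286.]]
-30 [[297. 112.]
 [162. 161.]
 [352. 228.]
 [217. 280.]]
```

View pics/b1.png

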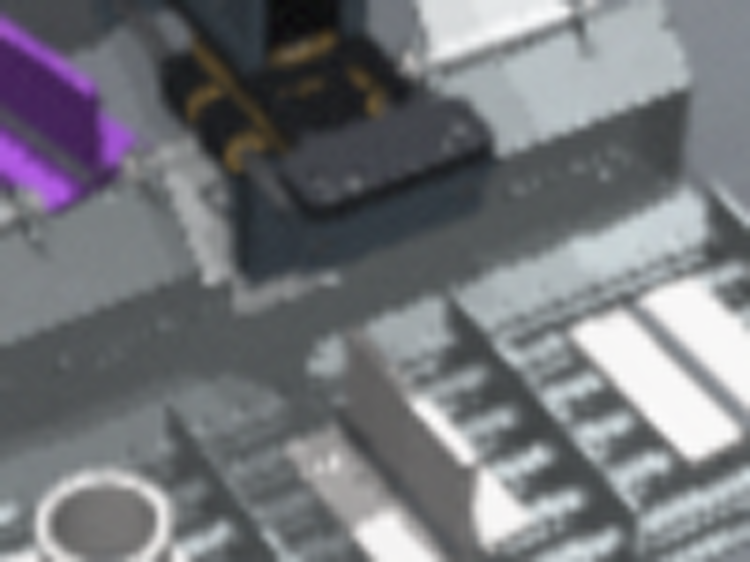

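Call:
step_arm(moves=[[0, 0, 0, 1, 0, 0, 1], [0, 0, 0, 0, 0, 0, 1]])

```text
t: 11.58
eef_pos: [0.5991, 0.0441, 0.0632]
orientation: [0.026, 1.57, -0.026]
contact_force: [0.5, -0.5, 1.1]
grip_width: 0.0003
```

Call:
step_arm(moves=[[0, 0, 0, 1, 0, 0, 1], [0, 0, 0, 0, 0, 0, 1]])

```text
t: 11.82
eef_pos: [0.5995, 0.0441, 0.0624]
orientation: [0.026, 1.57, -0.026]
contact_force: [2.5, -0.3, 4.1]
grip_width: 0.0009
```

Call:
step_arm(moves=[[0, 0, 0, 1, 0, 0, 1], [0, 0, 0, 0, 0, 0, 1]])

```text
t: 12.08
eef_pos: [0.5999, 0.0441, 0.0616]
orientation: [0.026, 1.569, -0.026]
contact_force: [3.3, 0.2, 6.4]
grip_width: 0.0004
```

The force now rises along the board's normal (about 6 N), so it's at the stop. I'll retract up and back to look.

Call:
step_arm(moves=[[0, 0, 0, -5, 0, 2, 1], [0, 0, 0, -20, 0, 0, 1], [0, 0, 0, -40, 0, 0, 1], [0, 0, 0, -50, 0, 0, 1], [0, 0, 0, -50, 0, 0, 1], [0, 0, 0, 0, 0, -50, 1], [0, 0, 0, 0, 0, -50, 1], [0, 0, 0, 0, 0, -40, 1], [0, 0, 0, 0, 0, 0, 1]])

```text
t: 13.2
eef_pos: [0.4586, 0.0487, 0.2269]
orientation: [0.026, 1.571, -0.026]
contact_force: [1.5, -0.7, 0.3]
grip_width: 0.0008
```

```bash
python3 look.py c1; python3 - <<'E'
from h import *
d=viewer.read_camera("scene");im=d["color"][165:305,205:395]; cv2.imwrite("pics/c2.png",cv2.resize(im,None,fx=4.2,fy=4.2,interpolation=cv2.INTER_CUBIC))
t=viewer.read_camera("top");a=t["color"][145:275,200:345]; cv2.imwrite("pics/c3.png",cv2.resize(a,None,fx=4.5,fy=4.5,interpolation=cv2.INTER_CUBIC))
cv2.imwrite("pics/c4.png",viewer.read_camera("wrist")["color"])
E
```

```text
13.2 [0.4586 0.0487 0.2269] u,v,w -0.09437971738541588 -0.001380255070835608 0.13190503353842087 [ 1.4992 -0.667   0.3445]
```

View pics/c2.png

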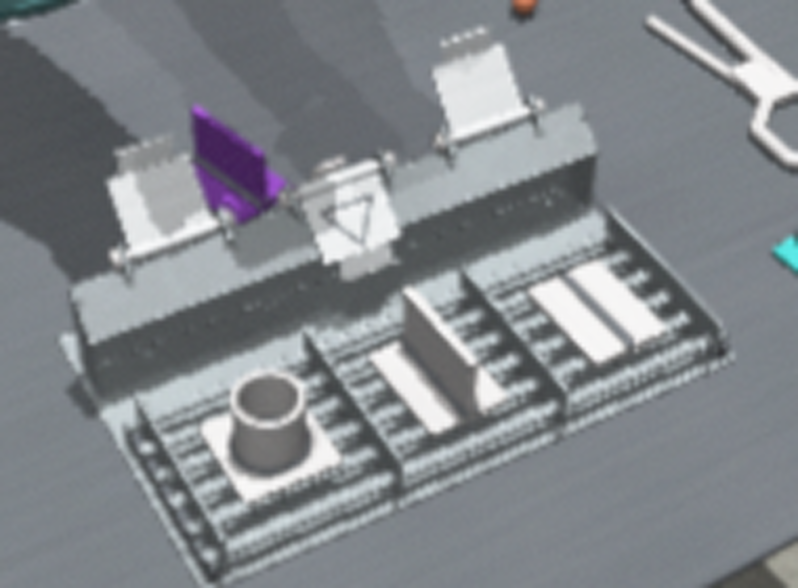

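View pics/c3.png

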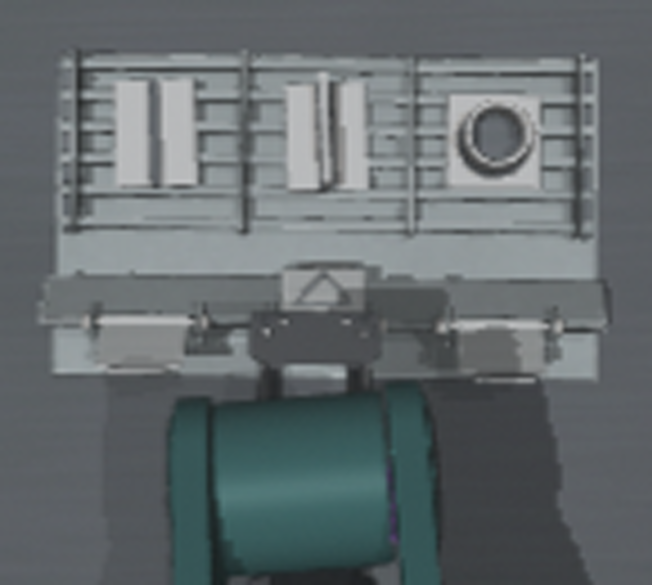

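View pics/c4.png

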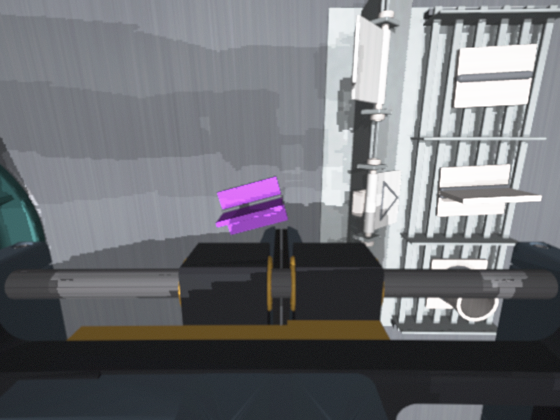

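```bash
python3 - <<'E'
from h import *
t=viewer.read_camera("top");s=viewer.read_camera("scene")
h=np.array([.553,.047,.095]);X=np.array([.9995,-.033,0]);Y=np.array([.033,.9995,0]);Z=np.array([0,0,1.])
for an in (3.14,3.02,2.9):
  a=np.pi-np.radians(40)-an+np.radians(0)
  a=np.radians(140)-an; l=a-np.radians(30)
  P=[h+Y*y+.052*(X*np.cos(a)+Z*np.sin(a))+q*.018*(X*np.cos(l)+Z*np.sin(l)) for q,y in((0,.03),(0,-.03),(1,.02),(1,-.02))]
  print(an,((proj(t,P)-[200,145])*4.5+1.75).round(1).tolist(),((proj(s,P)-[205,165])*4.2+1.6).round(1).tolist())
a=cv2.resize(s["color"][195:240,270:310],None,fx=13,fy=13,interpolation=cv2.INTER_CUBIC);cv2.imwrite("pics/d1.png",a)
a=cv2.resize(t["color"][195:225,255:290],None,fx=15,fy=15,interpolation=cv2.INTER_CUBIC);cv2.imwrite("pics/d2.png",a)
E
```

```text
3.14 [[283.6, 270.4], [366.2, 271.0], [298.3, 263.6], [352.6, 264.0]] [[405.1, 237.7], [329.8, 266.5], [396.7, 265.0], [346.9, 284.4]]
3.02 [[283.3, 264.8], [366.2, 265.5], [298.1, 255.3], [352.6, 255.7]] [[407.8, 235.7], [332.3, 264.6], [400.8, 264.0], [350.8, 283.5]]
2.9 [[283.0, 260.1], [366.2, 260.7], [297.8, 247.9], [352.6, 248.3]] [[410.2, 232.7], [334.3, 261.7], [404.5, 261.7], [354.2, 281.3]]
```

View pics/d1.png

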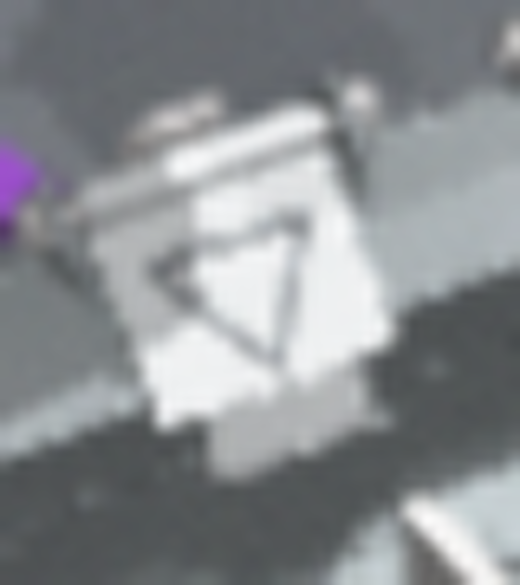

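View pics/d2.png

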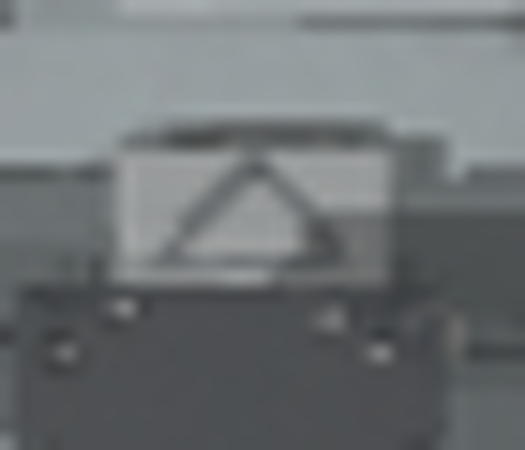

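The top view puts the paddle at about 3.11 rad, the force reading showed the stop, and the arm is clear. Handing in.

```bash
python3 -c "
from station import robot
print(robot.close_job())"
```

```text
the job is handed in; nothing more can be done
None
```

The T-joint was in the middle bay. I pushed the middle paddle over its hinge with closed, vertical fingertips and handed the job in at about 13 s of the 38 s; no verdict is reported.

- **Forces:** the readings I took were at most about 5 N while turning the paddle and about 7 N against the stop. At the stop the force pointed along the board's normal. I stepped at a pace meant to keep the paddle near 1–2 rad/s, but did not measure its speed.
- **Paddle:** the last pictures show it lying down the board with its triangle up. The top view puts it at about 3.11 rad.
- **Disagreement:** in the scene view, one plate corner was about 1 to 2 camera pixels off the predicted spot. The other corner fitted.
- **Stop position:** the stop came about 9 mm lower than I had worked out. I took this to be a narrower fingertip than I had assumed, but did not check.
- **Everything else:** the test pieces, the other two paddles and the purple look-alike looked unmoved. I did not measure them again. The clamp is only partly in the final pictures, and the tin is not in them at all, but the arm did not go near either. The arm was clear of everything at the end, with the tip at 0.23 m height.

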